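Change the bench suction over from one pipe to the other

TASK

Two slide gates sit side by side on the bench's suction manifold: one is shut (its slide sticks out to the robot's left, with the round hole showing), the other is open (its slide sticks out to the robot's right). The vacuum is running, so first push the shut gate fully open and only then push the gate that was open fully shut, each time pressing on the end block that sticks out until the block at that end meets the frame. Push with the fingertips only, do not take hold of the slides, and leave the glue bottle, brush, offcut and jar where they are.

Things in the scene. Friction and masses are not known exactly. Their poses are not given: they have to be found in the camera images.
- gate_a: plywood slide gate, fixed: frame 84 mm wide (y), 33 mm thick (x), top 112 mm above the bench, a 50 mm steel pipe through it along x. Origin under the frame, on the 18 mm board; x points away from the robot, y left along the slide. The one shut (or within 10 mm of it) at the start, to be opened; it may be the left or the right one.
- gate_b: plywood slide gate, fixed: frame 84 mm wide (y), 33 mm thick (x), top 112 mm above the bench, a 50 mm steel pipe through it along x. Origin under the frame, on the 18 mm board; x points away from the robot, y left along the slide. Like gate a, 340 mm beside it; the one open (47 mm or more) at the start, to be shut.
- slide_a (a joint): slide of gate a: 0 m fully shut (right-hand block against the frame) to 0.062 m fully open (left-hand block against the frame); it grows as the slide moves to the right (-y of the gate). Starts at 0 to 0.010 m. It runs stiffly, needs about 4 N to move and stays where it is left; firm stops at both ends
- slide_b (a joint): slide of gate b: 0 m fully shut (right-hand block against the frame) to 0.062 m fully open (left-hand block against the frame); it grows as the slide moves to the right (-y of the gate). Starts at 0.047 to 0.062 m. It runs stiffly, needs about 4 N to move and stays where it is left; firm stops at both ends
- slide_a_left (a point): hardwood end block on the left (+y) end of slide a, 36 mm (x) by 20 mm (y) by 62 mm high. The point is its centre, 65 mm above the bench: its top is 96 mm above the bench, its outer face 10 mm farther out along +y. Axes as its gate: y to the left along the slide. Pushing it to the right opens gate a.
- slide_a_right (a point): hardwood end block on the right (-y) end of slide a, 36 mm (x) by 20 mm (y) by 62 mm high. The point is its centre, 65 mm above the bench: its top is 96 mm above the bench, its outer face 10 mm farther out along -y. Axes as its gate: y to the left along the slide.
- slide_b_left (a point): hardwood end block on the left (+y) end of slide b, 36 mm (x) by 20 mm (y) by 62 mm high. The point is its centre, 65 mm above the bench: its top is 96 mm above the bench, its outer face 10 mm farther out along +y. Axes as its gate: y to the left along the slide.
- slide_b_right (a point): hardwood end block on the right (-y) end of slide b, 36 mm (x) by 20 mm (y) by 62 mm high. The point is its centre, 65 mm above the bench: its top is 96 mm above the bench, its outer face 10 mm farther out along -y. Axes as its gate: y to the left along the slide. Pushing it to the left shuts gate b.
- glue: white glue bottle, 58 mm across, 170 mm high, standing on the board behind and between the gates; origin under its centre
- brush: bench brush, 250 mm long, 60 to 70 mm high, standing on its bristles left of the left-hand pipe; origin under its middle, handle (to its -x) pointing away from the robot
- offcut: dark hardwood offcut 110 x 45 x 45 mm lying on the bench right of the right-hand pipe; origin under its centre
- jar: glass screw jar with steel lid, 68 mm across, 90 mm high, standing on the bench in front and to the right of the gates; origin under its centre

How it is judged:
On the way, in this order (a step that is already met when the one before it is completed fails the run):
1. gate a, shut at the start, is pushed fully open (value of joint slide_a above 0.058 m), for 0.2 s.
2. then gate b, open at the start, is pushed fully shut (value of joint slide_b below 0.004 m), for 0.2 s.
At the end, for the whole second after the job is handed in: the gate that was shut is open to within 4 mm of its stop, the gate that was open is shut to within 4 mm of its stop, and both slides are at rest (value of joint slide_a above 0.058 m and value of joint slide_b below 0.004 m and velocity of joint slide_a between -0.005 and 0.005 m/s and velocity of joint slide_b between -0.005 and 0.005 m/s); the robot touches nothing.
It fails at once if a slide is held between the fingers instead of being pushed (x of the grasp point in the frame of slide_a_left between -0.012 and 0.012 m and y of the grasp point in the frame of slide_a_left below 0.01 m and y of the grasp point in the frame of slide_a_right above -0.01 m and z of the grasp point in the frame of slide_a_left below 0.041 m and contact force between the fingers and slide_a above 1 N).
It fails at once if a slide is held between the fingers instead of being pushed (x of the grasp point in the frame of slide_b_left between -0.012 and 0.012 m and y of the grasp point in the frame of slide_b_left below 0.01 m and y of the grasp point in the frame of slide_b_right above -0.01 m and z of the grasp point in the frame of slide_b_left below 0.041 m and contact force between the fingers and slide_b above 1 N).
It fails at once if the glue bottle, brush, offcut or jar is lifted, knocked over or pushed away (over 25 mm) (distance of any of glue, brush, offcut, jar from where it was at the start of the episode above 0.025 m or angle between any of glue, brush, offcut, jar's own z axis and vertical above 0.3 rad).
It also fails if it takes over 48 s, if anything falls off the work surface, if the arm or the gripper's body presses on something with over 40 N, if the wrist force passes 120 N, or if a joint passes its speed limit or range.

ROBOT

A 6-joint arm with a two-finger parallel gripper is mounted at the origin on the work surface. World frame = base frame: x ahead of the robot, y to its left, z up, the work surface at z = 0. Lengths are in m, angles in rad, forces in N, time in s.
With the tool pointing down it reaches from about 0.4 to 0.825 m from the base axis. Payload 7 kg.
Tool frame: the origin (TCP) lies between the finger pads; the fingertips stand 8 mm ahead of it and the grasp point (between the pads) lies 11 mm behind it; z points along the fingers, y is the line along which they close (so a half turn about z gives the same grasp; the last joint's range is limited). The gripper opens to 88 mm and grips with 3 to 60 N. Pads are 19 mm wide; open, the fingers measure 130 mm over their backs; the gripper's body (78 mm by 193 mm) begins 47 mm behind the grasp point.
Start: joints at [-1.004, 0.359, 0.012, 0, -1.224, -0.288], TCP at [0.186, -0.649, 0.235] pointing down, gripper open.
Joint ranges: [-3.07, 3.07], [-1.43, 2.12], [-1.02, 1.25], [-3.03, 1.67], [-3.05, -0], [-3.03, 3.03]. Speed limits (rad/s): [2.39, 2.39, 3.01, 3.14, 3.14, 3.14].

INTERFACE

Orientations are given as [roll, pitch, yaw] about the fixed x, y, z axes, in that order (R = Rz(yaw) Ry(pitch) Rx(roll)).
In Python, from station import readout, viewer, robot gives the robot as it stands.
- The arm moves only by the tool servo_tool, never from a script. Its argument "targets" is a list of rows, each a list of 7 numbers: the shift along the tool's x, y, z in m, then the turn, a rotation vector about the tool's x, y, z in rad, then the finger opening in m, from 0 to 0.0876. A call has 1 to 12 rows; each row shifts and turns the commanded pose from where the row before left it, along the tool's axes as they then stand; what a row does not reach is not made up. A row lasts 1/12 s, in which the tool goes at most 41.7 mm and 7.16 degrees, less where a joint would pass 70% of its speed; a pose out of reach is approached as far as the arm can. A call is refused whole if a number of a shift passes 0.0417 or a number of a turn 0.125, either way. A call with a gripper value outside its range is refused whole. The fingers move at their own pace and stop on an object; "squeeze" is the grip in N (left out, the last holds). Time passes only in rows, so rows that do not move let the fingers close. It gives the time, the measured TCP pose, the force, the opening and the grip force at its end, in the units of the state.
- readout.get_state(): the state, without advancing time (a new reading comes with each control period).
- viewer.capture(name): name is "scene" or "top" or "wrist"; returns a dict with "pixels" (480x640x3 uint8, blue, green, red), "fx", "fy", "cx", "cy" (pixels), "cam_to_world" (4x4, takes a point from camera to world coordinates); the wrist camera has in their place "tool_from_camera" (4x4, takes a point from camera to tool coordinates, whose origin is the TCP and whose axes are the flange's). Camera axes: x right, y down, z forward; pixel columns grow to the right and rows downward; lengths in m; the calibration is good to about 2 mm. A picture is of the moment at which its call begins: read the wrist's pose just before it. There is no depth.
- robot.sign_off(): hands the job in; it is judged then, once.
The state is a dict: "time_s": time; "q": joint angles; "joint_vel": joint speeds; "tau": joint torques, N m; "tcp_pos": TCP position; "orientation": TCP orientation; "contact_force": force on the tool from outside, world axes, zero at the start; "torque": the same for the moment, N m; "finger_gap": finger opening in m; "grip_force": force on a finger pad.
Only numpy, scipy, OpenCV 4.12 (cv2) and the standard library are available. Lean on these libraries where they do the work, as an engineer would, in place of code of your own. Each camera call takes 0.05 s, during which the arm holds its last target. There are 200 camera calls.

## Working session

There is one attempt and no reset: what is moved stays moved. The work goes in short steps, Python scripts to look and compute and a tool call to move; the robot and the scene stay as the last step left them, time stands still between calls to the robot, and variables do not carry over. Pictures are saved under pics/ and viewed, at most 10 in all, crops included, and the job is handed in when it is done.

Besides the shell and the picture viewer there is one more tool, called after ">>>" as name([rows], argument=value, ...), one row to a line, values as JSON. servo_tool: Moves the arm, as the interface text tells. Its arguments: {"type":"object","properties":{"targets":{"type":"array"},"squeeze":{"type":"number"}},"required":["targets"]}

```bash
mkdir -p pics
python3 - <<'E'
from station import readout, viewer
import cv2,numpy as np,pickle
s=readout.get_state(); print(s['tcp_pos'],s['orientation'],s['time_s'],s['contact_force'])
d={}
for n in("scene","top"):
    c=viewer.capture(n); d[n]=c; cv2.imwrite(f"pics/{n}0.png",c['pixels']); print(n,c['fx'],c['cx'],c['cy'],np.round(c['cam_to_world'],3))
pickle.dump(d,open('c0.pkl','wb'))
E
```

```text
[ 0.18561703 -0.64850353  0.23365238] [ 3.14000326e+00 -1.36573166e-04 -2.86292530e+00] 0.0 [-0.80384189  0.0298825  -0.23175163]
scene 595.9175471138399 315.7491155737299 238.8809717568374 [[ 0.091  0.679 -0.728  1.432]
 [ 0.996 -0.062  0.067 -0.081]
 [ 0.    -0.731 -0.682  0.905]
 [ 0.     0.     0.     1.   ]]
top 502.4535651308229 325.21541547983725 234.87287065962613 [[-0.007 -0.991  0.135  0.398]
 [-1.     0.009  0.011 -0.003]
 [-0.012 -0.135 -0.991  1.04 ]
 [ 0.     0.     0.     1.   ]]
```

View pics/scene0.png

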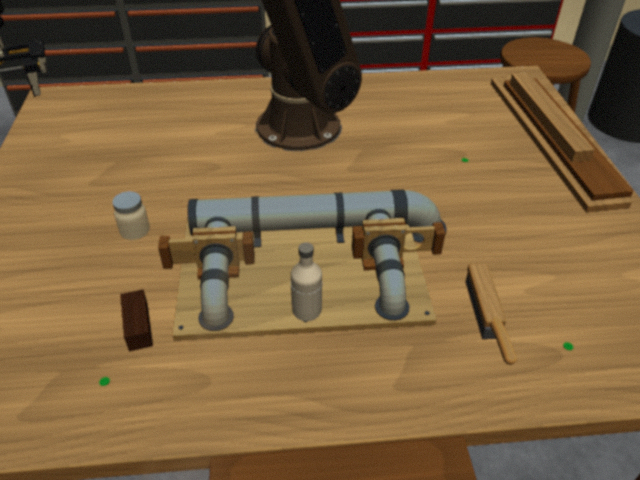

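View pics/top0.png

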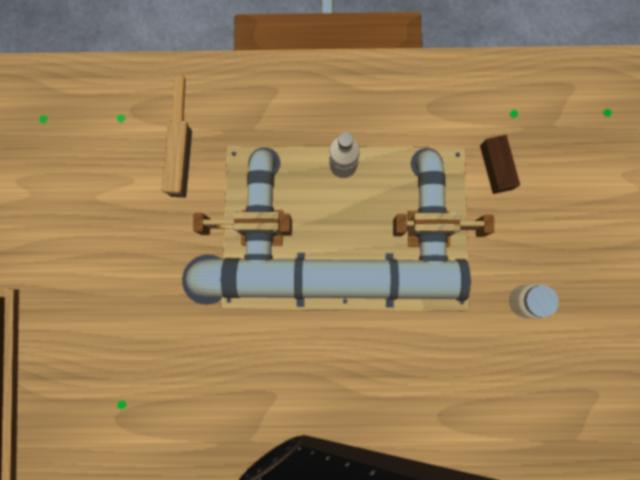

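Top view: left gate is a (shut), with its left block at about (200,223) and right block at (285,224). Right gate is b (open), with its right block at about (486,225) and left block at (402,223). The jar is at (540,300), the offcut at (500,164), the brush at (176,150). Next I'll triangulate the block tops.

```bash
cat > h.py <<'E'
import numpy as np
def ray(c,u,v):
    T=np.array(c['cam_to_world']); d=T[:3,:3]@[(u-c['cx'])/c['fx'],(v-c['cy'])/c['fy'],1]; return T[:3,3],d/np.linalg.norm(d)
def plane(c,u,v,z):
    o,d=ray(c,u,v); return o+d*(z-o[2])/d[2]
def tri(c1,p1,c2,p2):
    o1,d1=ray(c1,*p1);o2,d2=ray(c2,*p2)
    t=np.linalg.lstsq(np.c_[d1,-d2],o2-o1,rcond=None)[0]
    a=o1+d1*t[0];b=o2+d2*t[1]; return (a+b)/2,np.linalg.norm(a-b)
E
python3 - <<'E'
import pickle,cv2,numpy as np
from h import *
d=pickle.load(open('c0.pkl','rb'))
for n,(x0,y0,x1,y1) in {'top':(180,195,510,255),'scene':(145,205,465,285)}.items():
    im=d[n]['pixels']; hsv=cv2.cvtColor(im,cv2.COLOR_BGR2HSV)
    m=cv2.inRange(hsv,(3,110,40),(14,255,200)); m[:y0]=0;m[y1:]=0;m[:,:x0]=0;m[:,x1:]=0
    k,l,st,ce=cv2.connectedComponentsWithStats(m)
    for i in range(1,k):
        if st[i,4]>25: print(n,st[i],ce[i].round(1), plane(d[n],*ce[i],.096).round(3))
a=d['top']['pixels'][195:255,180:510]; b=d['scene']['pixels'][205:285,145:465]
A=cv2.resize(a,(792,144),interpolation=2);B=cv2.resize(b,(792,198),interpolation=2)
cv2.imwrite('pics/crop.png',np.vstack([A,B]))
E
```

```text
top [281 216  10  18  52] [286.4 227. ] [0.543 0.081 0.096]
top [195 221  13  13  61] [200.5 228.4] [0.542 0.245 0.096]
top [480 228  12   7  29] [485.3 231.2] [ 0.531 -0.296  0.096]
scene [432 222  14  33 210] [438.3 237.6] [0.587 0.242 0.096]
scene [353 225  12  33 218] [357.9 242.5] [0.586 0.08  0.096]
scene [242 232  12  29 143] [247.8 247.4] [ 0.58  -0.137  0.096]
scene [159 237  14  31 219] [165.1 253. ] [ 0.582 -0.297  0.096]
scene [363 259  13  11  76] [368.6 264.2] [0.648 0.092 0.096]
scene [228 267  10  10  42] [232.9 272.2] [ 0.645 -0.165  0.096]
```

View pics/crop.png

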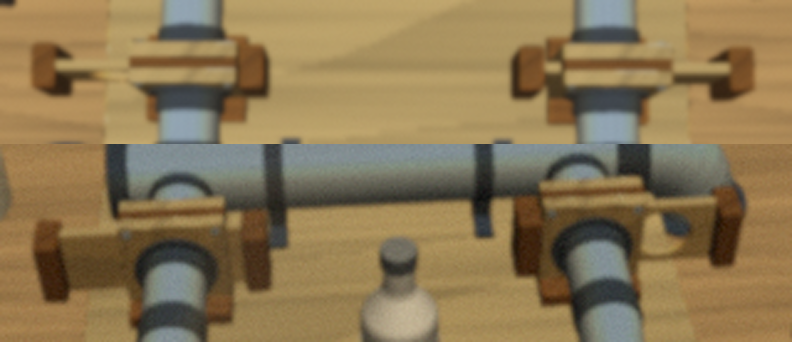

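The crop gives the block corners: a_left outer top edge at crop x≈32, b_right outer edge at crop x≈753, with top faces at rows ~45–95.

Run:
```python
import pickle
from h import *
d=pickle.load(open('c0.pkl','rb'));t=d['top'];s=d['scene']
T=lambda x,y:(180+x/2.4,195+y/2.4); S=lambda x,y:(145+x/2.475,205+(y-144)/2.475)
# outer +x top corners, outer
for n,p,q in(('aL far outer',(32,44),(736,195)),('bR far outer',(753,47),(38,233)),('aR far outer',(268,44),(516,204)),('bL far outer',(513,46),(268,219))):
    print(n,*[np.round(v,3) for v in tri(t,T(*p),s,S(*q))], plane(t,*T(*p),.096).round(3),plane(s,*S(*q),.096).round(3))
for n,p in(('aL near outer',(34,95)),('bR near outer',(750,96)),('frA L',(130,60)),('frA R',(237,60)),('frB L',(563,60)),('frB R',(672,60))): print(n,plane(t,*T(*p),.112 if 'fr' in n else .096).round(3))
for n,u,v,z in(('jar',540,300,.09),('brush near',174,192,.07),('offcut near',508,188,.045),('glue top',345,140,.17),('duct elbow',205,278,.1),('duct top edge',300,262,.1),('duct low edge',300,296,.1)): print(n,plane(t,u,v,z).round(3))
```

```text
aL far outer [0.568 0.254 0.111] 0.002 [0.571 0.26  0.096] [0.552 0.259 0.096]
bR far outer [ 0.561 -0.307  0.11 ] 0.003 [ 0.563 -0.313  0.096] [ 0.546 -0.309  0.096]
aR far outer [0.566 0.072 0.114] 0.004 [0.569 0.071 0.096] [0.547 0.077 0.096]
bL far outer [ 0.563 -0.123  0.111] 0.003 [ 0.566 -0.123  0.096] [ 0.546 -0.125  0.096]
aL near outer [0.53  0.257 0.096]
bR near outer [ 0.524 -0.309  0.096]
frA L [0.555 0.178 0.112]
frA R [0.554 0.094 0.112]
frB L [ 0.551 -0.16   0.112]
frB R [ 0.55  -0.245  0.112]
jar [ 0.401 -0.393  0.09 ]
brush near [0.619 0.306 0.07 ]
offcut near [ 0.626 -0.361  0.045]
glue top [ 0.688 -0.03   0.17 ]
duct elbow [0.447 0.233 0.1  ]
duct top edge [0.475 0.055 0.1  ]
duct low edge [0.412 0.055 0.1  ]
```

>>> servo_tool([
  [-0.02, 0, 0, 0, 0, 0.093, 0],
  [-0.03, 0, 0, 0, 0, 0.093, 0],
  [-0.03, 0, 0, 0, 0, 0.093, 0],
  [-0.03, 0.025, 0, 0, 0, 0, 0],
  [-0.03, 0.025, 0, 0, 0, 0, 0],
  [-0.03, 0.025, 0, 0, 0, 0, 0],
  [-0.03, 0.025, 0, 0, 0, 0, 0],
  [-0.03, 0.025, 0, 0, 0, 0, 0],
  [-0.03, 0.025, 0, 0, 0, 0, 0],
  [-0.03, 0.025, 0, 0, 0, 0, 0],
  [-0.02, 0.035, 0, 0, 0, 0, 0],
  [0, 0.04, 0, 0, 0, 0, 0],
])

```text
time_s: 1.1
tcp_pos: [0.4973, -0.3839, 0.2328]
orientation: [3.141, -0.001, -3.141]
contact_force: [1.4, 0.0, 0.5]
finger_gap: 0.0132
grip_force: 0.0
```

>>> servo_tool([
  [-0.004, 0.04, 0, 0, 0, 0, 0],
  [-0.004, 0.04, 0, 0, 0, 0, 0],
  [-0.004, 0.04, 0, 0, 0, 0, 0],
  [-0.004, 0.04, 0, 0, 0, 0, 0],
  [-0.004, 0.04, 0, 0, 0, 0, 0],
  [-0.004, 0.04, 0, 0, 0, 0, 0],
  [-0.004, 0.04, 0, 0, 0, 0, 0],
  [-0.004, 0.04, 0, 0, 0, 0, 0],
  [-0.004, 0.04, 0, 0, 0, 0, 0],
  [-0.004, 0.04, 0, 0, 0, 0, 0],
  [0, 0.04, 0, 0, 0, 0, 0],
  [0, 0.04, 0, 0, 0, 0, 0],
])

```text
time_s: 2.1
tcp_pos: [0.534, 0.0968, 0.2344]
orientation: [-3.142, -0.0, 3.141]
contact_force: [0.4, -0.5, 0.2]
finger_gap: 0.0003
grip_force: 0.0
```

>>> servo_tool([
  [0, 0.04, 0, 0, 0, 0, 0],
  [0, 0.04, 0, 0, 0, 0, 0],
  [0, 0.04, 0, 0, 0, 0, 0],
  [0, 0.04, 0, 0, 0, 0, 0],
  [0, 0.02, 0, 0, 0, 0, 0],
  [0, 0, 0, 0, 0, 0, 0],
  [0, 0, 0, 0, 0, 0, 0],
  [0, 0, 0, 0, 0, 0, 0],
])

```text
time_s: 2.77
tcp_pos: [0.5342, 0.2744, 0.2341]
orientation: [-3.141, -0.001, 3.142]
contact_force: [-0.1, -0.0, 0.4]
finger_gap: 0.0004
grip_force: 0.0
```

>>> servo_tool([
  [-0.008, 0.02, 0, 0, 0, 0, 0],
  [-0.008, 0.02, 0, 0, 0, 0, 0],
  [0, 0, 0, 0, 0, 0, 0],
  [0, 0, 0, 0, 0, 0, 0],
])

```text
time_s: 3.1
tcp_pos: [0.5507, 0.3141, 0.2341]
orientation: [-3.141, -0.001, 3.141]
contact_force: [-0.5, -0.5, -0.5]
finger_gap: 0.0005
grip_force: 0.0
```

```bash
cat >> h.py <<'E'
def wrist(name):
    from station import readout,viewer
    from scipy.spatial.transform import Rotation as R
    import cv2,pickle
    s=readout.get_state(); c=viewer.capture('wrist')
    T=np.eye(4);T[:3,:3]=R.from_euler('xyz',s['orientation']).as_matrix();T[:3,3]=s['tcp_pos']
    c['cam_to_world']=T@np.array(c['tool_from_camera']); cv2.imwrite(f'pics/{name}.png',c['pixels']); pickle.dump(c,open(name+'.pkl','wb')); print(s['tcp_pos'],c['cam_to_world'][:3,3],np.array(c['tool_from_camera'])[:3].round(3)); return c
E
python3 -c "
from h import *;wrist('w1')"
```

```text
[0.55074607 0.31406627 0.23414736] [0.47097582 0.31497352 0.38518163] [[ 0.001 -0.955 -0.296  0.08 ]
 [ 1.     0.     0.001  0.001]
 [-0.001 -0.296  0.955 -0.151]]
```

View pics/w1.png

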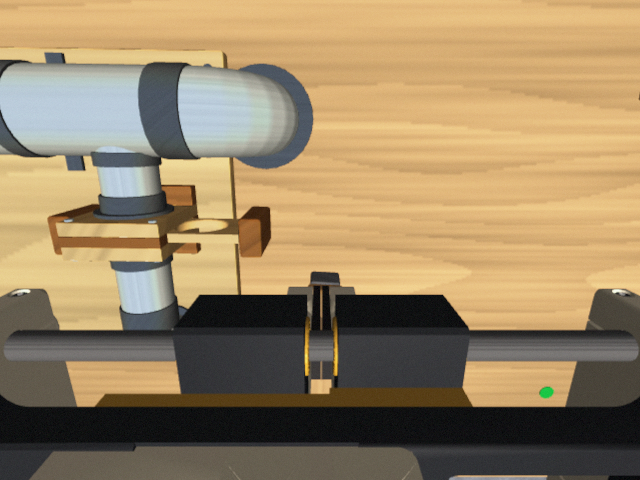

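Wrist view: a_left block spans about (240–271, 207–256), fingers at (320,345), image right = +y, image down = +x. I'll check it across two views.

Run:
```python
import pickle,cv2
from h import *
c=pickle.load(open('w1.pkl','rb'));t=pickle.load(open('c0.pkl','rb'))['top']
print(cv2.cvtColor(c['pixels'],cv2.COLOR_BGR2GRAY)[240,230:280:2])
for u,v in((239,221),(264,256),(271,207),(239,256),(246,207)): print(u,v,plane(c,u,v,.096).round(3),plane(c,u,v,.034).round(3))
for p in((193.3,213.3),):
  for q in ((264,256),(271,250)): print(tri(t,p,c,q))
cv2.imwrite('pics/w1c.png',cv2.resize(c['pixels'][170:290,40:300],None,fx=3,fy=3,interpolation=2))
```

```text
[208 205 207 208 151 101 111 110 108 110 106 103 102 102  96  85  37  42
  44  43 158 176 176 175 171]
239 221 [0.539 0.244 0.096] [0.554 0.229 0.034]
264 256 [0.571 0.264 0.096] [0.593 0.253 0.034]
271 207 [0.527 0.272 0.096] [0.539 0.263 0.034]
239 256 [0.571 0.242 0.096] [0.593 0.226 0.034]
246 207 [0.527 0.251 0.096] [0.539 0.237 0.034]
(array([0.57340783, 0.26231293, 0.0877317 ]), np.float64(0.001914061166201116))
(array([0.57514752, 0.2667023 , 0.06966838]), np.float64(0.0013573031849091607))
```

View pics/w1c.png

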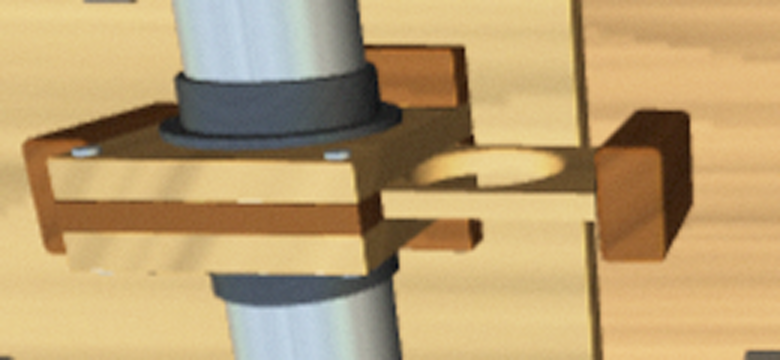

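Crop: a_left top face at u 239–261, v 219–256, so its centre is about (0.553, 0.252) and its outer face y≈0.261. This agrees with the top view, and the two-view height is 0.088 against the stated 0.096. Descending beside it, then pushing.

>>> servo_tool([
  [0, 0, 0.039, 0, 0, 0, 0],
  [0, 0, 0.039, 0, 0, 0, 0],
  [0, 0, 0.039, 0, 0, 0, 0],
  [0, 0, 0.039, 0, 0, 0, 0],
  [0, 0, 0, 0, 0, 0, 0],
  [0, -0.01, 0, 0, 0, 0, 0],
  [0, -0.01, 0, 0, 0, 0, 0],
  [0, -0.008, 0, 0, 0, 0, 0],
  [0, -0.006, 0, 0, 0, 0, 0],
  [0, -0.006, 0, 0, 0, 0, 0],
])

```text
time_s: 3.98
tcp_pos: [0.5516, 0.275, 0.0811]
orientation: [3.138, 0.003, 3.141]
contact_force: [-1.6, 4.0, 3.9]
finger_gap: 0.0
grip_force: 2.5
```

>>> servo_tool([
  [0, -0.006, 0, 0, 0, 0, 0],
  [0, -0.006, 0, 0, 0, 0, 0],
  [0, -0.006, 0, 0, 0, 0, 0],
  [0, -0.006, 0, 0, 0, 0, 0],
  [0, -0.006, 0, 0, 0, 0, 0],
])

```text
time_s: 4.4
tcp_pos: [0.5512, 0.2449, 0.0791]
orientation: [3.141, 0.001, -3.141]
contact_force: [1.2, 4.9, 5.4]
finger_gap: 0.0005
grip_force: 3.2
```

>>> servo_tool([
  [0, -0.006, 0, 0, 0, 0, 0],
  [0, -0.006, 0, 0, 0, 0, 0],
  [0, -0.005, 0, 0, 0, 0, 0],
  [0, -0.004, 0, 0, 0, 0, 0],
])

```text
time_s: 4.73
tcp_pos: [0.5508, 0.2234, 0.0788]
orientation: [3.141, 0.001, 3.142]
contact_force: [-0.1, 4.4, 6.2]
finger_gap: 0.0004
grip_force: 3.7
```

>>> servo_tool([
  [0, -0.002, 0, 0, 0, 0, 0],
  [0, -0.002, 0, 0, 0, 0, 0],
])

```text
time_s: 4.9
tcp_pos: [0.5505, 0.2193, 0.0784]
orientation: [-3.141, -0.0, 3.141]
contact_force: [0.5, 4.4, 2.9]
finger_gap: 0.0007
grip_force: 2.1
```

>>> servo_tool([
  [0, -0.002, 0, 0, 0, 0, 0],
  [0, -0.002, 0, 0, 0, 0, 0],
])

```text
time_s: 5.07
tcp_pos: [0.5507, 0.2161, 0.0785]
orientation: [3.141, 0.0, 3.141]
contact_force: [-1.8, 13.1, 4.6]
finger_gap: 0.0004
grip_force: 6.9
```

>>> servo_tool([
  [0, -0.001, 0, 0, 0, 0, 0],
  [0, -0.001, 0, 0, 0, 0, 0],
])

```text
time_s: 5.23
tcp_pos: [0.5507, 0.216, 0.0786]
orientation: [3.138, 0.001, 3.141]
contact_force: [-3.9, 17.1, 2.9]
finger_gap: 0.0006
grip_force: 8.6
```

>>> servo_tool([
  [0, 0, 0, 0, 0, 0, 0],
  [0, 0, 0, 0, 0, 0, 0],
  [0, 0, 0, 0, 0, 0, 0],
  [0, 0.015, 0, 0, 0, 0, 0],
  [0, 0.015, 0, 0, 0, 0, 0],
  [0, 0.015, 0, 0, 0, 0, 0],
  [0, 0, -0.039, 0, 0, 0, 0],
  [0, 0, -0.039, 0, 0, 0, 0],
  [0, 0, -0.039, 0, 0, 0, 0],
  [0, 0, -0.039, 0, 0, 0, 0],
  [0, 0, 0, 0, 0, 0, 0],
  [0, 0, 0, 0, 0, 0, 0],
])

```text
time_s: 6.23
tcp_pos: [0.5511, 0.2602, 0.237]
orientation: [3.139, 0.003, -3.141]
contact_force: [-0.3, -0.6, -2.0]
finger_gap: 0.0005
grip_force: 0.0
```

Run:
```python
from h import *;import cv2
c=wrist('w2'); cv2.imwrite('pics/w2c.png',cv2.resize(c['pixels'][150:300,100:400],None,fx=2.5,fy=2.5,interpolation=2))
```

```text
[0.5511002  0.26017705 0.23701334] [0.47079653 0.26057215 0.38776116] [[ 0.    -0.955 -0.296  0.08 ]
 [ 1.     0.     0.001  0.001]
 [-0.001 -0.296  0.955 -0.151]]
```

View pics/w2c.png

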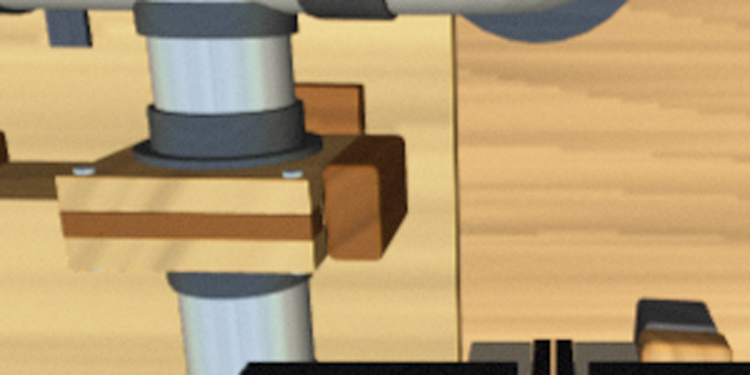

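The left block of gate a (crop 325–405, 135–260) is now against the frame, so gate a is open. Moving over to gate b.

>>> servo_tool([
  [0, -0.039, 0, 0, 0, 0, 0],
  [0, -0.039, 0, 0, 0, 0, 0],
  [0, -0.039, 0, 0, 0, 0, 0],
  [0, -0.039, 0, 0, 0, 0, 0],
  [0, -0.039, 0, 0, 0, 0, 0],
  [0, -0.039, 0, 0, 0, 0, 0],
  [0, -0.039, 0, 0, 0, 0, 0],
  [0, -0.039, 0, 0, 0, 0, 0],
  [0, -0.039, 0, 0, 0, 0, 0],
  [0, -0.039, 0, 0, 0, 0, 0],
  [0, -0.039, 0, 0, 0, 0, 0],
  [0.004, -0.039, 0, 0, 0, 0, 0],
])

```text
time_s: 7.28
tcp_pos: [0.5456, -0.2106, 0.2324]
orientation: [3.141, -0.004, 3.142]
contact_force: [1.1, -0.1, 0.1]
finger_gap: 0.0007
grip_force: 0.0
```

>>> servo_tool([
  [0, -0.039, 0, 0, 0, 0, 0],
  [0, -0.039, 0, 0, 0, 0, 0],
  [0, -0.039, 0, 0, 0, 0, 0],
  [0, -0.039, 0, 0, 0, 0, 0],
  [0, 0, 0, 0, 0, 0, 0],
  [0, 0, 0, 0, 0, 0, 0],
  [0, 0, 0, 0, 0, 0, 0],
])

```text
time_s: 7.87
tcp_pos: [0.5456, -0.3647, 0.2323]
orientation: [3.14, -0.004, 3.14]
contact_force: [0.2, -0.1, -0.6]
finger_gap: 0.0003
grip_force: 0.0
```

Run:
```python
from h import *;import cv2
c=wrist('w3'); cv2.imwrite('pics/w3c.png',cv2.resize(c['pixels'][150:300,300:620],None,fx=2.5,fy=2.5,interpolation=2))
```

```text
[ 0.54561277 -0.3647489   0.23231589] [ 0.46629558 -0.36413818  0.38359141] [[ 0.001 -0.955 -0.296  0.08 ]
 [ 1.     0.     0.001  0.001]
 [-0.001 -0.296  0.955 -0.151]]
```

View pics/w3c.png

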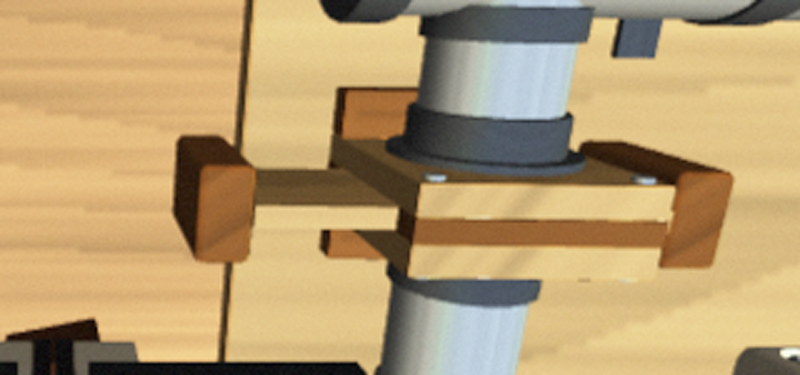

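b_right's top face is at crop (200–252, 165–262), i.e. u 380–401. That puts its outer face at y≈-0.311, which agrees with the top view. The dark offcut lies well beyond in +x. Descending and pushing left.

>>> servo_tool([
  [0, 0, 0.039, 0, 0, 0, 0],
  [0, 0, 0.039, 0, 0, 0, 0],
  [0, 0, 0.039, 0, 0, 0, 0],
  [0, 0, 0.038, 0, 0, 0, 0],
  [0, 0, 0, 0, 0, 0, 0],
  [0, 0.01, 0, 0, 0, 0, 0],
  [0, 0.01, 0, 0, 0, 0, 0],
  [0, 0.008, 0, 0, 0, 0, 0],
  [0, 0.006, 0, 0, 0, 0, 0],
  [0, 0.006, 0, 0, 0, 0, 0],
])

```text
time_s: 8.75
tcp_pos: [0.5481, -0.3249, 0.0823]
orientation: [-3.139, 0.004, -3.14]
contact_force: [-0.4, -4.3, 3.0]
finger_gap: 0.0005
grip_force: 2.5
```

>>> servo_tool([
  [0, 0.006, 0, 0, 0, 0, 0],
  [0, 0.006, 0, 0, 0, 0, 0],
  [0, 0.006, 0, 0, 0, 0, 0],
  [0, 0.006, 0, 0, 0, 0, 0],
  [0, 0.004, 0, 0, 0, 0, 0],
])

```text
time_s: 9.17
tcp_pos: [0.547, -0.2968, 0.0801]
orientation: [-3.141, 0.001, 3.142]
contact_force: [2.9, -4.0, 3.5]
finger_gap: 0.0002
grip_force: 2.4
```

>>> servo_tool([
  [0, 0.004, 0, 0, 0, 0, 0],
  [0, 0.003, 0, 0, 0, 0, 0],
  [0, 0.002, 0, 0, 0, 0, 0],
])

```text
time_s: 9.42
tcp_pos: [0.5464, -0.2878, 0.0795]
orientation: [3.142, -0.0, 3.141]
contact_force: [2.6, -3.3, 3.5]
finger_gap: 0.0003
grip_force: 2.1
```

>>> servo_tool([
  [0, 0.002, 0, 0, 0, 0, 0],
  [0, 0.002, 0, 0, 0, 0, 0],
])

```text
time_s: 9.58
tcp_pos: [0.5465, -0.284, 0.0795]
orientation: [-3.142, 0.0, 3.141]
contact_force: [2.3, -3.8, 3.7]
finger_gap: 0.0001
grip_force: 2.2
```

>>> servo_tool([
  [0, 0.002, 0, 0, 0, 0, 0],
  [0, 0.002, 0, 0, 0, 0, 0],
])

```text
time_s: 9.75
tcp_pos: [0.5466, -0.2812, 0.0797]
orientation: [-3.14, 0.0, -3.141]
contact_force: [2.7, -20.6, -2.4]
finger_gap: 0.0007
grip_force: 10.1
```

>>> servo_tool([
  [0, 0.001, 0, 0, 0, 0, 0],
  [0, 0.001, 0, 0, 0, 0, 0],
])

```text
time_s: 9.92
tcp_pos: [0.5466, -0.281, 0.0797]
orientation: [-3.138, 0.0, -3.141]
contact_force: [3.5, -26.6, -3.1]
finger_gap: 0.0006
grip_force: 12.7
```

The push is at the stop. Hold, back off, rise and verify.

>>> servo_tool([
  [0, 0, 0, 0, 0, 0, 0],
  [0, 0, 0, 0, 0, 0, 0],
  [0, 0, 0, 0, 0, 0, 0],
  [0, -0.015, 0, 0, 0, 0, 0],
  [0, -0.015, 0, 0, 0, 0, 0],
  [0, -0.015, 0, 0, 0, 0, 0],
  [0, 0, -0.039, 0, 0, 0, 0],
  [0, 0, -0.039, 0, 0, 0, 0],
  [0, 0, -0.039, 0, 0, 0, 0],
  [0, 0, -0.039, 0, 0, 0, 0],
  [0, 0, 0, 0, 0, 0, 0],
  [0, 0, 0, 0, 0, 0, 0],
])

```text
time_s: 10.92
tcp_pos: [0.5471, -0.3237, 0.2381]
orientation: [-3.141, 0.004, 3.141]
contact_force: [0.1, 0.6, -0.7]
finger_gap: 0.0005
grip_force: 0.0
```

Run:
```python
from h import *;import cv2
from station import viewer
c=wrist('w4');s=viewer.capture('scene')['pixels']
cv2.imwrite('pics/fin.png',np.vstack([cv2.resize(c['pixels'][150:300,250:570],(640,300)),cv2.resize(s[180:330,100:420],(640,300))]))
```

```text
[ 0.54708234 -0.32373769  0.23806688] [ 0.46660762 -0.3228676   0.38872276] [[ 0.    -0.955 -0.296  0.08 ]
 [ 1.     0.     0.001  0.001]
 [-0.001 -0.296  0.955 -0.151]]
```

View pics/fin.png

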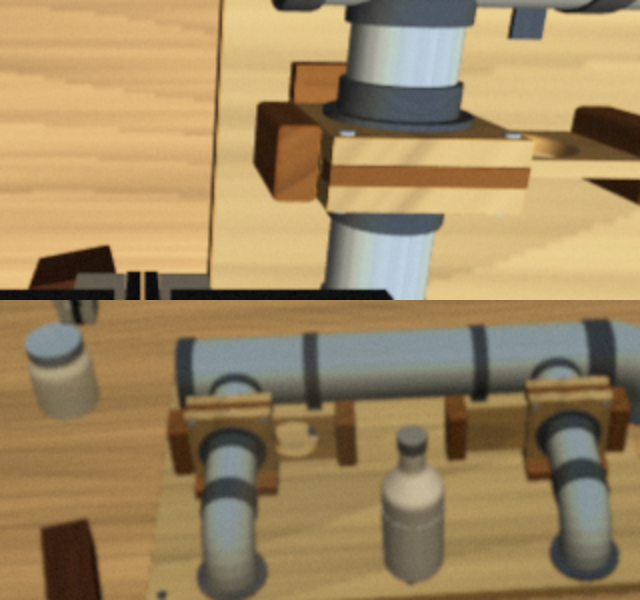

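Gate b's right block (top half, 255–325, 100–200) now meets the frame. The scene view shows gate a open and gate b shut. The jar, offcut and bottle stand where they were, and the arm is clear.

```bash
python3 -c "
from station import robot;print(robot.sign_off())"
```

```text
the job is handed in; nothing more can be done
None
```

Gate a was pushed fully open, then gate b fully shut, each to its stop; the arm ended clear, and the job was handed in at about 11 s, but sign-off returned no verdict.

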